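# Switch the counter light on and sweep its dimmer up to full

## Task

Turn the counter light on by pushing its toggle lever all the way across to its other side with closed fingertips, and only then bring it to full brightness: go along the curved dimmer's row of raised dots with the closed fingertips, touching every dot lightly in turn from the smallest to the largest, without pressing the springy strip down hard. Then come away with the lever left there; grasp or lift nothing, and leave the kitchen things where they are.

Things in the scene. Friction and masses are not known exactly. Their poses are not given: they have to be found in the camera images.
- toggle (a joint): The black toggle lever of the counter-light switch, rad: 0 = off (lever leans 0.45 rad from vertical towards the box's own -x side), 0.9 = on (leans 0.45 rad towards the box's own +x side). It turns about the box's y axis through the point 40 mm above the box's underside. About 0.05 N m of friction, no spring: it stays where it is left.
- toggle_tip (a point): Centre of the lever's round tip, on the lever's axis 38 mm from its pivot. The lever is a round black plastic bar 12 mm thick with a round end. When off the tip centre is 74 mm above the work surface.
- switch_box: White square box 76 x 76 mm, 40 mm high with its top plate, fixed to the ledge; the only lever stands on top of it. Origin: centre of its underside; z up; the lever is to be pushed along its +x axis. At yaw 0 its x axis points away from the robot base; its yaw varies by up to 0.6 rad either way.
- dimmer: The brightness control, fixed to the ledge: a white curved (banana-shaped) housing, 54 mm wide, 20 mm high, bent along a 140 mm radius, about 205 mm end to end, with a black strip 36 mm wide on top. Origin: on the underside, 14 mm inside the middle of the strip's centre line, on the hollow side; z up. Own +x points to the bulging side, the row of dots begins (smallest) at own +y and ends (largest) at own -y. Any yaw.
- strip (a joint): How far the sprung black strip, with all its dots, is pressed down, m: 0 = free, 0.012 = hard against its stop. It begins to give at about 1 N and sinks 1.25 mm per further N (about 10 N to the stop); it springs back when let go. It is meant to be touched lightly: pressed past 11 mm counts as too hard.
- dot1: Dot 1 of 5 (the smallest, where the row begins): low round steel dome 12 mm across, 1.8 mm proud of the black strip, at x -10.5 mm, y 79.0 mm in the dimmer's frame. Origin: centre of the dome at the level of the strip's surface (34 mm above the work surface when not pressed). Neighbouring dots are 42 mm apart along the curve.
- dot2: Dot 2 of 5: low round steel dome 15 mm across, 1.8 mm proud of the black strip, at x 7.7 mm, y 41.4 mm in the dimmer's frame. Origin: centre of the dome at the level of the strip's surface (34 mm above the work surface when not pressed). Neighbouring dots are 42 mm apart along the curve.
- dot3: Dot 3 of 5: low round steel dome 18 mm across, 1.8 mm proud of the black strip, at x 14.0 mm, y 0 mm in the dimmer's frame. Origin: centre of the dome at the level of the strip's surface (34 mm above the work surface when not pressed). Neighbouring dots are 42 mm apart along the curve.
- dot4: Dot 4 of 5: low round steel dome 21 mm across, 1.8 mm proud of the black strip, at x 7.7 mm, y -41.4 mm in the dimmer's frame. Origin: centre of the dome at the level of the strip's surface (34 mm above the work surface when not pressed). Neighbouring dots are 42 mm apart along the curve.
- dot5: Dot 5 of 5 (the largest, where the row ends): low round steel dome 24 mm across, 1.8 mm proud of the black strip, at x -10.5 mm, y -79.0 mm in the dimmer's frame. Origin: centre of the dome at the level of the strip's surface (34 mm above the work surface when not pressed). Neighbouring dots are 42 mm apart along the curve.
- griddle: Round black cast-iron griddle, 205 mm across, 22 mm high, with a handle; loose, leave alone. Origin: centre of underside.
- bowl: Small white ceramic bowl, 80 mm across, 42 mm high, between the switch and the dimmer; loose, leave alone. Origin: centre of underside.
- opener: Flat steel bottle opener, about 130 mm long, 37 mm wide, 5 mm thick, lying between the switch and the dimmer; loose, leave alone. Origin: underside, near its middle; length along its x.
- spoon: Wooden spoon 260 mm long, lying at the robot's left; loose, leave alone. Length along its x.
- container: Clear plastic container with a white screw-top lid, 107 mm across, 103 mm high; loose, leave alone. Origin: centre of underside.
- mug: White ceramic mug, 80 mm across, 90 mm high; loose, leave alone. Origin: centre of underside.
- jar: Small jar, 60 mm across, 90 mm high, at the robot's right; loose, leave alone. Origin: centre of underside.
Mind the look-alikes: they are no part of the job. What is shaped like the switch_box but brown is not meant.

How it is judged:
By the outcome, as a careful person would: the job done as asked, in the order asked, and still so for the second after the job is handed in, with the robot touching nothing.
It also fails if it takes over 48 s, if anything falls off the work surface, if the arm or the gripper's body presses on something with over 40 N, if the wrist force passes 120 N, or if a joint passes its speed limit or range.

## Robot

A 6-joint arm with a two-finger parallel gripper is mounted at the origin on the work surface. World frame = base frame: x ahead of the robot, y to its left, z up, the work surface at z = 0. Lengths are in mm, angles in degrees, forces in N, time in s.
With the tool pointing down it reaches from about 350 to 850 mm from the base axis. Payload 8.1 kg.
Tool frame: the origin (TCP) lies on the centre line of the jaws, within the pads' length; the fingertips stand 11 mm ahead of it and the grasp point (between the pads) lies 8 mm behind it; z points along the fingers, y is the direction in which the jaws open and shut (so a half turn about z gives the same grasp; the last joint's range is limited). The gripper opens to 85 mm and grips with 20 to 120 N. Pads are 22 mm wide; open, the fingers measure 114 mm over their backs; the gripper's body (76 mm by 85 mm) begins 54 mm behind the grasp point. The pads swing forward as they close: fully open they stand 13 mm farther back than shut.
Start: joints at [64.721, 7.471, 85.268, -0, 87.261, -4.893], TCP at [208.983, 562.433, 242.292] pointing down, gripper open.
Joint ranges: [-169.43, 169.43], [-51.17, 129.36], [1.28, 143.12], [-76.62, 256.62], [0, 156.53], [-152.29, 152.29]. Speed limits (degrees/s): [136.94, 136.94, 159.86, 180, 180, 180].

## Interface

Orientations are given as [roll, pitch, yaw] about the fixed x, y, z axes, in that order (R = Rz(yaw) Ry(pitch) Rx(roll)).
In Python, from bench import telemetry, viewer, r gives the robot as it stands.
- The arm moves only by the shell command python3 -m inch 'ROWS' [FORCE]. ROWS is JSON, a list of rows, each a list of 3 entries, a list of its own where there are three numbers: the shift along the tool's x, y, z in cm, then the turn, a rotation vector about the tool's x, y, z in rad, then the opening, from 0 (shut) to 1 (fully open). A call has 1 to 20 rows; each row is the pose to reach, as a shift and turn from the pose commanded when the call began, along the tool's axes at that moment; what a row does not reach only later rows make up. A row lasts 1/10 s, in which the tool goes at most 50 mm and 8.59 degrees, less where a joint would pass 70% of its speed; a pose out of reach is approached as far as the arm can. A call with a gripper value outside its range is refused whole. The fingers move at their own pace and stop on an object; FORCE is the grip in N (left out, the last holds). Time passes only in rows, so rows that repeat a pose let the fingers close. It gives the time, the measured TCP pose, the force and the opening at its end, in the units of the state.
- telemetry.sense(): the state, without advancing time (a new reading comes with each control period).
- viewer.snapshot(name): name is "side" or "top"; returns the picture (400x640x3 uint8, red, green, blue); there is no depth.
- viewer.camera_model(name): a dict with "fx", "fy", "cx", "cy" (pixels), "dist" ([k1, k2, p1, p2, k3] as OpenCV has them; the pictures are not rectified), "cam_to_world" (4x4, takes a point from camera to world coordinates). Camera axes: x right, y down, z forward; pixel columns grow to the right and rows downward; lengths in mm; the calibration is good to about 2 mm. A picture is of the moment at which its call begins. camera_model takes no time and is no camera call.
- r.hand_in(): hands the job in, once; it reports no verdict.
The state is a dict: "time": time; "joint_pos": joint angles; "qd": joint speeds; "joint_efforts": joint torques, N m; "tool_pos": TCP position; "tcp_rot": TCP orientation; "ft_force": force on the tool from outside, world axes, zero at the start; "wrist_torque": the same for the moment, N m; "finger_gap": finger opening in mm.
Only numpy, scipy, OpenCV 4.12 (cv2) and the standard library are available. Lean on these libraries where they do the work, as an engineer would, in place of code of your own. Each camera call takes 0.05 s, during which the arm holds its last target.

## Working session

There is one attempt and no reset: what is moved stays moved. The work goes in short steps, Python scripts to look and compute and a shell command to move; the robot and the scene stay as the last step left them, time stands still between calls to the robot, and variables do not carry over. Pictures are saved under pics/ and viewed, and the job is handed in when it is done.

```bash
ls; mkdir -p pics
python3 - <<'E'
from bench import telemetry, viewer, r
import cv2
s=telemetry.sense(); print({k:s[k] for k in ("time","tool_pos","tcp_rot","ft_force","finger_gap")})
for n in("top","side"):
    im=viewer.snapshot(n); cv2.imwrite(f"pics/{n}0.png",im[:,:,::-1]); m=viewer.camera_model(n); print(n,m)
E
```

```text
pics
{'time': 0.0, 'tool_pos': array([208.72840973, 561.94666292, 241.22552222]), 'tcp_rot': array([-1.79892145e+02, -1.03029703e-02,  1.59617457e+02]), 'ft_force': array([-0.03796238, -0.12012659,  0.48194928]), 'finger_gap': 85.53161438838733}
top {'fx': 432.88196270486026, 'fy': 432.88196270486026, 'cx': 319.2418095293669, 'cy': 197.39809197259885, 'dist': array([-0.0305573,  0.       ,  0.       ,  0.       ,  0.       ]), 'cam_to_world': array([[ 2.36062654e-02, -9.93094158e-01,  1.14920567e-01,
         3.87596472e+02],
       [-9.99632351e-01, -2.49813810e-02, -1.05401234e-02,
         1.39507714e+01],
       [ 1.33382095e-02, -1.14629504e-01, -9.93318765e-01,
         1.51145547e+03],
       [ 0.00000000e+00,  0.00000000e+00,  0.00000000e+00,
         1.00000000e+00]])}
side {'fx': 370.79013673210875, 'fy': 370.79013673210875, 'cx': 326.12489591376004, 'cy': 201.50165549981517, 'dist': array([-0.04705231,  0.        ,  0.        ,  0.        ,  0.        ]), 'cam_to_world': array([[ 8.10995890e-01, -3.72761077e-01,  4.50926652e-01,
         1.10420974e+02],
       [-5.84747668e-01, -4.91600105e-01,  6.45290246e-01,
        -6.35315346e+02],
       [-1.88634979e-02, -7.87006046e-01, -6.16656835e-01,
         7.03672376e+02],
       [ 0.00000000e+00,  0.00000000e+00,  0.00000000e+00,
         1.00000000e+00]])}
```

View pics/top0.png

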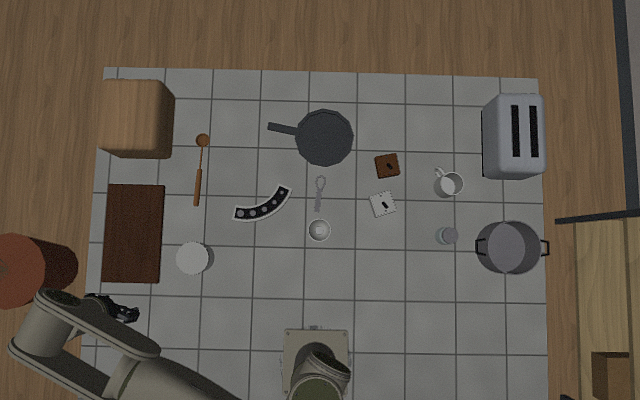

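View pics/side0.png

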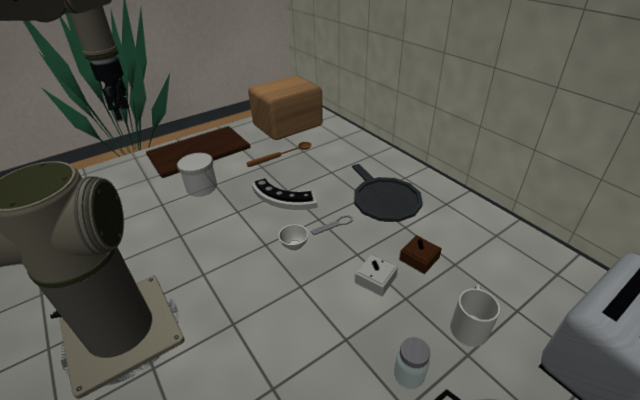

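The top view shows the white box at about (383,204), the brown look-alike at (387,165), the dimmer at (262,205), the bowl at (319,230) and the opener at (319,194). I'll zoom in on the box and dimmer.

Run:
```python
import cv2,numpy as np
t=cv2.imread("pics/top0.png");s=cv2.imread("pics/side0.png")
a=cv2.resize(t[170:235,220:300],None,fx=6,fy=6,interpolation=cv2.INTER_CUBIC)
b=cv2.resize(t[180:226,360:408],None,fx=6,fy=6,interpolation=cv2.INTER_CUBIC)
c=np.zeros((390,790,3),np.uint8);c[:a.shape[0],:a.shape[1]]=a;c[:b.shape[0],490:490+b.shape[1]]=b
cv2.imwrite("pics/topz.png",c)
a=cv2.resize(s[170:215,245:325],None,fx=5,fy=5,interpolation=cv2.INTER_CUBIC)
b=cv2.resize(s[250:300,345:405],None,fx=6,fy=6,interpolation=cv2.INTER_CUBIC)
c=np.zeros((300,790,3),np.uint8);c[:a.shape[0],:a.shape[1]]=a;c[:b.shape[0],420:420+b.shape[1]]=b
cv2.imwrite("pics/sidez.png",c)
```

```text
(no output)
```

View pics/topz.png

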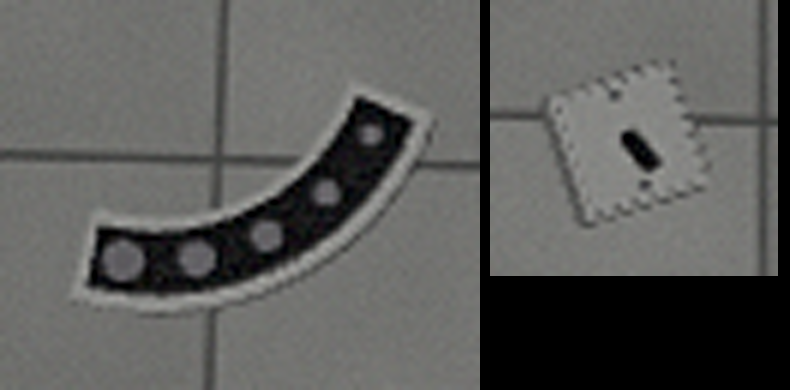

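View pics/sidez.png

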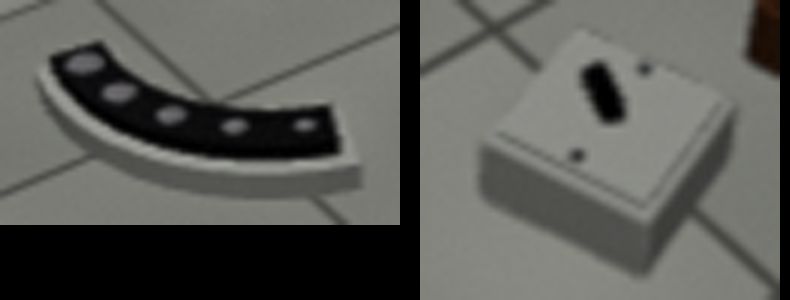

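```bash
cat > h.py <<'E'
import cv2,numpy as np
from bench import viewer
def ray(n,uv):
    m=viewer.camera_model(n);K=np.array([[m["fx"],0,m["cx"]],[0,m["fy"],m["cy"]],[0,0,1.]])
    p=cv2.undistortPoints(np.array(uv,float).reshape(-1,1,2),K,m["dist"])[:,0]
    T=m["cam_to_world"];d=np.c_[p,np.ones(len(p))]@T[:3,:3].T
    return T[:3,3],d
def plane(n,uv,z):
    o,d=ray(n,uv);return o+d*((z-o[2])/d[:,2])[:,None]
def tri(u1,u2):
    o1,d1=ray("top",u1);o2,d2=ray("side",u2);out=[]
    for a,b in zip(d1,d2):
        t=np.linalg.lstsq(np.c_[a,-b],o2-o1,rcond=None)[0]
        p,q=o1+a*t[0],o2+b*t[1];out.append(np.r_[(p+q)/2,np.linalg.norm(p-q)])
    return np.array(out)
def rigid(A,B): # B=R A+t
    a,b=A-A.mean(0),B-B.mean(0);th=np.arctan2((a[:,0]*b[:,1]-a[:,1]*b[:,0]).sum(),(a*b).sum())
    R=np.array([[np.cos(th),-np.sin(th)],[np.sin(th),np.cos(th)]]);t=B.mean(0)-R@A.mean(0)
    return th,t,np.linalg.norm(A@R.T+t-B,axis=1)
D=np.array([[-10.5,79],[7.7,41.4],[14,0],[7.7,-41.4],[-10.5,-79]])
E
python3 - <<'E'
from h import *
np.set_printoptions(precision=1,suppress=True)
t=cv2.imread("pics/top0.png");s=cv2.imread("pics/side0.png")
def dots(im,x0,y0,x1,y1,seeds):
    g=cv2.resize(cv2.cvtColor(im,cv2.COLOR_BGR2GRAY)[y0:y1,x0:x1],None,fx=8,fy=8,interpolation=cv2.INTER_CUBIC)
    out=[]
    n,l,st,ce=cv2.connectedComponentsWithStats((g>65).astype(np.uint8))
    for sx,sy in seeds:
        k=l[int((sy-y0)*8),int((sx-x0)*8)];c=(ce[k]+.5)/8-.5+[x0,y0];out.append(c);print(k,st[k,4]/64,c)
    return np.array(out)
td=dots(t,220,170,300,235,[(220+a/6,170+b/6) for a,b in[(371,133),(326,192),(266,237),(197,258),(122,260)]])
sd=dots(s,245,170,325,215,[(245+a/5,170+b/5) for a,b in[(305,125),(235,126),(172,115),(119,92),(85,63)]])
P=plane("top",td,34.7);Q=plane("side",sd,34.7)
print(P,Q,tri(td,sd))
for X in(P,Q,(P+Q)/2,tri(td,sd)): th,tt,e=rigid(D,X[:,:2]);print(np.degrees(th),tt,e)
# box
def scr(z): return 360+(z[0]-490+.5)/6-.5,180+(z[1]+.5)/6-.5
def ss(z): return 345+(z[0]-420+.5)/6-.5,250+(z[1]+.5)/6-.5
a=[scr(z) for z in[(615,93),(645,185),(548,103),(672,62),(712,187),(588,226),(630,136),(654,166)]]
b=[ss(z) for z in[(644,69),(577,155),(482,135),(578,29),(736,100),(650,212),(592,70),(614,118)]]
A=plane("top",a,40);B=plane("side",b,40)
print(A,B,"tri\n",tri(a,b))
E
```

```text
2 8.78125 [281.4 192. ]
3 13.515625 [274.  201.7]
4 20.3125 [263.9 208.8]
6 27.109375 [252.4 212.7]
5 35.875 [240.1 212.9]
6 5.703125 [305.5 194.5]
5 8.984375 [291.4 194.8]
4 12.625 [278.7 192.5]
3 16.984375 [268.3 188. ]
2 19.953125 [261.5 182.2]
[[573.8 128.6  34.7]
 [539.7 153.1  34.7]
 [514.4 186.4  34.7]
 [500.2 225.4  34.7]
 [498.2 267.4  34.7]] [[570.1 129.8  34.7]
 [535.6 154.4  34.7]
 [510.7 187.6  34.7]
 [496.7 227.4  34.7]
 [494.7 268.3  34.7]] [[572.2 129.6  34.3   3.8]
 [537.8 154.   34.3   4.2]
 [512.7 187.3  34.4   3.9]
 [498.4 226.2  35.    4. ]
 [496.6 268.2  34.3   3.6]]
-151.41436508499743 [526.7 193. ] [0.1 0.2 0.1 0.3 0. ]
-151.58374143602032 [523.  194.3] [0.2 0.4 0.1 0.3 0.5]
-151.49901923627183 [524.9 193.6] [0.1 0.3 0.1 0.1 0.2]
-151.39861795153087 [525.  193.8] [0.1 0.4 0.1 0.3 0.2]
[[ 571.1 -211.4   40. ]
 [ 518.7 -229.    40. ]
 [ 564.4 -173.1   40. ]
 [ 589.8 -244.1   40. ]
 [ 518.5 -267.3   40. ]
 [ 494.5 -196.6   40. ]
 [ 546.6 -220.2   40. ]
 [ 529.7 -234.1   40. ]] [[ 566.8 -210.3   40. ]
 [ 515.9 -227.9   40. ]
 [ 493.1 -198.2   40. ]
 [ 560.3 -177.8   40. ]
 [ 584.6 -244.3   40. ]
 [ 519.5 -265.3   40. ]
 [ 549.8 -198.2   40. ]
 [ 539.9 -222.4   40. ]] tri
 [[ 569.6 -210.4   38.8    4.1]
 [ 517.6 -228.2   39.5    2.9]
 [ 550.4 -168.2  -19.7   48.4]
 [ 558.4 -219.9   84.9   58.9]
 [ 527.8 -268.4   96.5   36.5]
 [ 522.3 -222.6   -7.7   61.2]
 [ 540.4 -214.1   61.     9.5]
 [ 528.9 -231.9   55.8    1.7]]
```

The dots fit the dimmer model to within 0.5 mm. The screws on the box top give its centre at about (543,-220) with a yaw of 18.5°. Next I'll work out the move rows.

```bash
cat > mv.py <<'E'
import numpy as np,sys
from scipy.spatial.transform import Rotation as R
from bench import telemetry
np.set_printoptions(precision=3,suppress=True)
def rows(targets,pos=None,yaw=None):
    s=telemetry.sense();pos=s["tool_pos"] if pos is None else pos;yaw=s["tcp_rot"][2] if yaw is None else yaw
    Rt=R.from_euler("xyz",[180,0,yaw],degrees=True)
    for p,y in targets:
        print(Rt.inv().apply(np.array(p)-pos)/10,-np.radians((y-yaw+180)%360-180))
def st():
    s=telemetry.sense();print(s["time"],s["tool_pos"],s["tcp_rot"],s["ft_force"],s["finger_gap"],s["joint_pos"])
E
python3 - <<'E'
from mv import *
s=telemetry.sense()
c=np.array([543,-219.7,0]);d=np.array([np.cos(np.radians(18.5)),np.sin(np.radians(18.5)),0])
p=c-52*d;p[2]=160
rows([((480,180,230),90),(p,18.5)],np.array([208.98,562.43,242.29]),s["tcp_rot"][2]);print(p)
E
```

```text
[-38.726 -26.407   1.229] 1.2149867818460345
[-54.508 -64.943   8.229] 2.46289719702198
[ 493.687 -236.2    160.   ]
```

```bash
python3 -m inch '[[[-38.7,-26.4,1.2],[0,0,1.215],0],[[-38.7,-26.4,1.2],[0,0,1.215],0],[[-38.7,-26.4,1.2],[0,0,1.215],0],[[-38.7,-26.4,1.2],[0,0,1.215],0],[[-38.7,-26.4,1.2],[0,0,1.215],0],[[-38.7,-26.4,1.2],[0,0,1.215],0],[[-38.7,-26.4,1.2],[0,0,1.215],0],[[-38.7,-26.4,1.2],[0,0,1.215],0],[[-38.7,-26.4,1.2],[0,0,1.215],0],[[-54.5,-64.9,8.2],[0,0,2.463],0],[[-54.5,-64.9,8.2],[0,0,2.463],0],[[-54.5,-64.9,8.2],[0,0,2.463],0],[[-54.5,-64.9,8.2],[0,0,2.463],0],[[-54.5,-64.9,8.2],[0,0,2.463],0],[[-54.5,-64.9,8.2],[0,0,2.463],0],[[-54.5,-64.9,8.2],[0,0,2.463],0],[[-54.5,-64.9,8.2],[0,0,2.463],0],[[-54.5,-64.9,8.2],[0,0,2.463],0],[[-54.5,-64.9,8.2],[0,0,2.463],0],[[-54.5,-64.9,8.2],[0,0,2.463],0]]' 20; python3 -c "
from mv import *;st()
p=np.array([493.69,-236.2,160]);rows([(p,18.5)])"
```

```text
time: 2.1
tool_pos: [493.1, -236.3, 159.4]
tcp_rot: [-179.9, 0.1, 18.4]
ft_force: [0.2, -0.4, 0.7]
finger_gap: -0.1
2.1 [ 493.108 -236.286  159.445] [-179.912    0.055   18.397] [ 0.214 -0.424  0.682] -0.0698753646519751 [-30.986   2.478  99.338   0.016  78.287  40.613]
[ 0.058  0.01  -0.056] -0.0017913949422933093
```

```bash
python3 -m inch '[[[0,0,4.5],[0,0,0],0],[[0,0,8.0],[0,0,0],0],[[0,0,9.0],[0,0,0],0],[[0,0,9.0],[0,0,0],0]]'
python3 - <<'E'
from h import *
t=viewer.snapshot("top")[:,:,::-1];s=viewer.snapshot("side")[:,:,::-1]
a=cv2.resize(t[170:240,340:420],None,fx=4.8,fy=4.8,interpolation=cv2.INTER_CUBIC)
b=cv2.resize(s[220:300,330:420],None,fx=4.4,fy=4.4,interpolation=cv2.INTER_CUBIC)
c=np.zeros((360,790,3),np.uint8);c[:a.shape[0],:a.shape[1]]=a;c[:b.shape[0],390:390+b.shape[1]]=b
cv2.imwrite("pics/z1.png",c)
E
```

```text
time: 2.5
tool_pos: [492.6, -233.9, 68.7]
tcp_rot: [-179.8, 0.1, 18.6]
ft_force: [-0.9, -0.4, 0.3]
finger_gap: 0.2
```

View pics/z1.png

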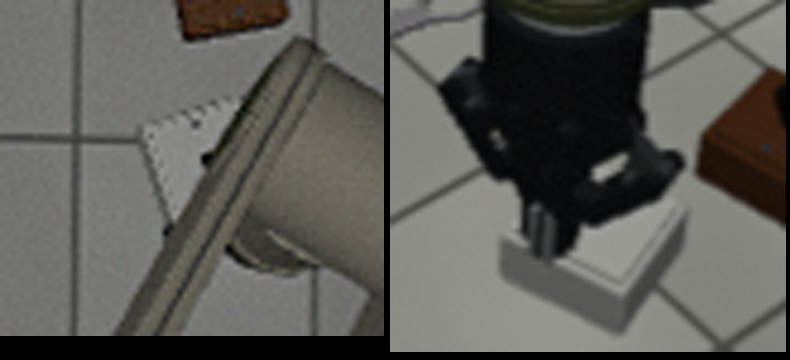

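The fingertips are just behind the box's -x edge, hiding the lever, and are clear of everything. I'll start the push.

```bash
python3 -c "from mv import *;st()"; python3 -m inch '[[[0.5,0,0],[0,0,0],0],[[1.0,0,0],[0,0,0],0],[[1.4,0,0],[0,0,0],0],[[1.8,0,0],[0,0,0],0],[[2.2,0,0],[0,0,0],0],[[2.6,0,0],[0,0,0],0],[[3.0,0,0],[0,0,0],0]]';python3 -m inch '[[[0.3,0,0],[0,0,0],0],[[0.6,0,0],[0,0,0],0],[[0.8,0,0],[0,0,0],0]]';python3 -m inch '[[[0.2,0,0],[0,0,0],0],[[0.4,0,0],[0,0,0],0]]'
```

```text
2.6 [ 494.882 -235.684   72.087] [179.915  -0.078  18.557] [ 0.672 -0.399  0.178] -0.19244643513384033 [-30.828   8.011 103.207   0.004  68.667  40.613]
time: 3.3
tool_pos: [522.4, -226.2, 70.2]
tcp_rot: [-180.0, 0.0, 18.5]
ft_force: [-1.6, -0.2, 0.5]
finger_gap: 0.2
time: 3.6
tool_pos: [530.0, -223.6, 70.3]
tcp_rot: [-180.0, 0.0, 18.5]
ft_force: [-2.9, -0.8, 2.8]
finger_gap: 0.3
time: 3.8
tool_pos: [533.8, -222.4, 70.3]
tcp_rot: [-180.0, -0.0, 18.5]
ft_force: [-1.8, -0.0, 1.5]
finger_gap: 0.2
```

```bash
python3 -m inch '[[[0.1,0,0],[0,0,0],0],[[0.2,0,0],[0,0,0],0]]';python3 -m inch '[[[0.1,0,0],[0,0,0],0],[[0.2,0,0],[0,0,0],0]]'
```

```text
time: 4.0
tool_pos: [535.5, -221.7, 70.1]
tcp_rot: [-180.0, 0.0, 18.5]
ft_force: [-1.8, -0.0, 0.6]
finger_gap: -0.1
time: 4.2
tool_pos: [536.3, -221.4, 69.9]
tcp_rot: [-180.0, 0.1, 18.5]
ft_force: [-9.0, -4.4, 3.3]
finger_gap: 0.3
```

```bash
python3 -m inch '[[[0.1,0,0],[0,0,0],0],[[0.1,0,0],[0,0,0],0]]';python3 -m inch '[[[-0.5,0,0],[0,0,0],0],[[-1.5,0,0],[0,0,0],0],[[-3.0,0,0],[0,0,0],0],[[-4,0,-2],[0,0,0],0],[[-5,0,-7],[0,0,0],0],[[-5,0,-11],[0,0,0],0]]'
python3 -c "
from mv import *;st()
rows([((480,0,180),0),((572,129.2,110),0),((572,129.2,60),0)])"
```

```text
time: 4.4
tool_pos: [536.4, -221.4, 69.8]
tcp_rot: [-179.9, 0.2, 18.5]
ft_force: [-11.5, -2.6, 5.2]
finger_gap: -0.4
time: 5.0
tool_pos: [489.4, -236.8, 181.2]
tcp_rot: [-179.9, 0.0, 18.5]
ft_force: [1.9, -1.0, 0.4]
finger_gap: 0.2
5.0 [ 489.367 -236.783  181.234] [-179.942    0.039   18.455] [ 1.891 -0.953  0.391] 0.15169320129707228 [-31.23    0.934  98.569   0.008  80.567  40.314]
[  6.607 -22.757   0.123] 0.32210653258770083
[ 19.424 -32.1     7.123] 0.32210653258770083
[ 19.424 -32.1    12.123] 0.32210653258770083
```

The force rose from about 2 N to 10 N and then the lever stopped moving, so it is at its stop. I'll move above dot 1, then check the lever in the images.

```bash
python3 -m inch '[[[19.4,-32.1,0],[0,0,0],0],[[19.4,-32.1,0],[0,0,0],0],[[19.4,-32.1,0],[0,0,0],0],[[19.4,-32.1,0],[0,0,0],0],[[19.4,-32.1,0],[0,0,0],0],[[19.4,-32.1,0],[0,0,0],0],[[19.4,-32.1,0],[0,0,0],0],[[19.4,-32.1,0],[0,0,0],0],[[19.4,-32.1,5],[0,0,0],0],[[19.4,-32.1,9],[0,0,0],0],[[19.4,-32.1,9],[0,0,0],0],[[19.4,-32.1,9],[0,0,0],0]]';python3 - <<'E'
from h import *
t=viewer.snapshot("top")[:,:,::-1];s=viewer.snapshot("side")[:,:,::-1]
cv2.imwrite("pics/t2.png",t);cv2.imwrite("pics/s2.png",s)
a=cv2.resize(t[180:226,360:408],None,fx=6,fy=6,interpolation=cv2.INTER_CUBIC)
b=cv2.resize(s[250:300,345:405],None,fx=4,fy=4,interpolation=cv2.INTER_CUBIC)
e=cv2.resize(s[130:230,230:330],None,fx=2.6,fy=2.6,interpolation=cv2.INTER_CUBIC)
c=np.zeros((300,795,3),np.uint8)
x=0
for i in(a,b,e): c[:i.shape[0],x:x+i.shape[1]]=i[:,:795-x];x+=i.shape[1]
cv2.imwrite("pics/z2.png",c)
E
python3 -c "from mv import *;st()"
```

```text
time: 6.2
tool_pos: [572.4, 129.0, 90.2]
tcp_rot: [-180.0, 0.1, 18.5]
ft_force: [0.8, 0.4, 0.8]
finger_gap: -0.3
6.3 [574.942 129.193  93.332] [179.961  -0.238  18.467] [ 0.021 -0.08   1.923] -0.13758979699359436 [ 7.676 12.381 95.833  0.007 71.545 79.207]
```

View pics/z2.png

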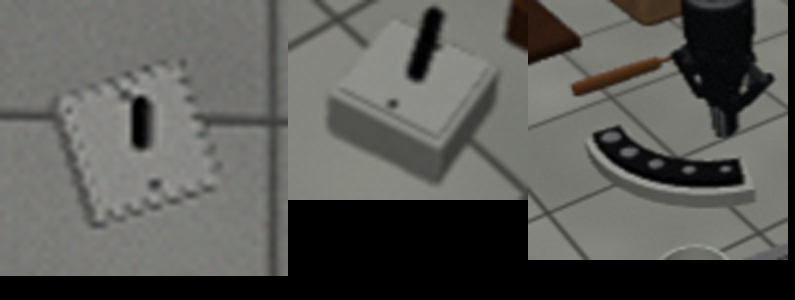

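```bash
python3 -c "
from h import *
p=plane('top',[(382.7,197)],74)[0];c=np.array([543,-219.7]);y=np.radians(18.5);q=p[:2]-c
print(p,q@[np.cos(y),np.sin(y)],q@[-np.sin(y),np.cos(y)])"
python3 -m inch '[[[0,0,0],[0,0,0],0],[[0,0,0],[0,0,0],0]]';python3 -m inch '[[[0,0,0],[0,0,0],0]]';python3 -m inch '[[[0,0,0],[0,0,0],0]]'
```

```text
[ 560.59356818 -213.94414946   74.        ] 18.5107550682744 -0.12411188037271491
time: 6.5
tool_pos: [574.6, 129.2, 92.6]
tcp_rot: [180.0, -0.2, 18.5]
ft_force: [0.3, -1.0, 0.3]
finger_gap: 0.1
time: 6.6
tool_pos: [573.9, 129.3, 91.7]
tcp_rot: [180.0, -0.1, 18.5]
ft_force: [0.0, 0.7, -1.0]
finger_gap: 0.3
time: 6.7
tool_pos: [573.4, 129.2, 90.9]
tcp_rot: [180.0, -0.0, 18.5]
ft_force: [-0.5, -0.0, -0.4]
finger_gap: 0.2
```

The lever tip is at +18.5 mm along box x (16.5 mm expected, within calibration error), so it is on. The arm swings a little after fast moves, so I'll descend slowly.

```bash
python3 -m inch '[[[0,0,1],[0,0,0],0],[[0,0,2],[0,0,0],0],[[0,0,2.8],[0,0,0],0],[[0,0,3.2],[0,0,0],0],[[0,0,3.5],[0,0,0],0],[[0,0,3.5],[0,0,0],0],[[0,0,3.5],[0,0,0],0],[[0,0,3.5],[0,0,0],0],[[0,0,3.5],[0,0,0],0],[[0,0,3.5],[0,0,0],0]]';python3 -m inch '[[[0,0,0],[0,0,0],0],[[0,0,0],[0,0,0],0],[[0,0,0],[0,0,0],0]]';python3 - <<'E'
from h import *
t=viewer.snapshot("top")[:,:,::-1];s=viewer.snapshot("side")[:,:,::-1]
a=cv2.resize(t[170:235,220:300],None,fx=4.5,fy=4.5,interpolation=cv2.INTER_CUBIC)
e=cv2.resize(s[150:225,245:335],None,fx=4.7,fy=4.7,interpolation=cv2.INTER_CUBIC)
c=np.zeros((360,790,3),np.uint8)
x=0
for i in(a,e): c[:i.shape[0],x:x+i.shape[1]]=i[:360,:790-x];x+=i.shape[1]
cv2.imwrite("pics/z3.png",c)
from mv import *
st()
E
```

```text
time: 7.7
tool_pos: [573.3, 129.3, 55.6]
tcp_rot: [180.0, -0.0, 18.5]
ft_force: [0.3, -0.0, 0.7]
finger_gap: 0.1
time: 8.0
tool_pos: [573.1, 129.2, 55.3]
tcp_rot: [180.0, -0.0, 18.5]
ft_force: [-0.7, 0.6, -0.8]
finger_gap: -0.2
8.1 [573.089 129.249  55.304] [180.     -0.     18.495] [-0.072  0.004  0.531] 0.1593804008457162 [ 7.71  15.039 97.081 -0.    67.879 79.214]
```

View pics/z3.png

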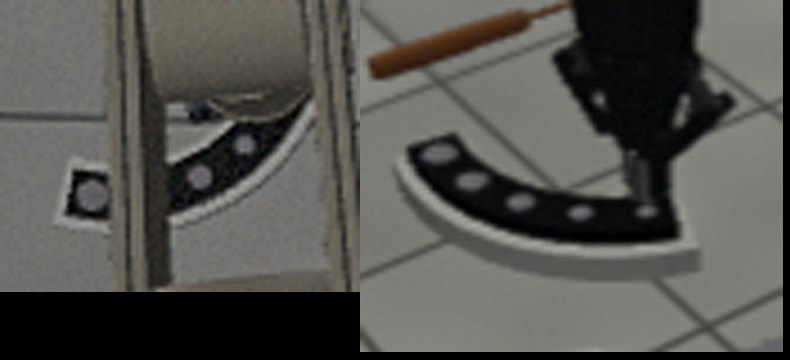

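```bash
python3 -m inch '[[[-0.1,0,0.3],[0,0,0],0],[[-0.1,0,0.6],[0,0,0],0],[[-0.1,0,0.8],[0,0,0],0],[[-0.1,0,0.9],[0,0,0],0],[[-0.1,0,1.0],[0,0,0],0],[[-0.1,0,1.0],[0,0,0],0],[[-0.1,0,1.0],[0,0,0],0]]';python3 -m inch '[[[0,0,0.05],[0,0,0],0],[[0,0,0.1],[0,0,0],0],[[0,0,0.1],[0,0,0],0]]'
python3 - <<'E'
from mv import *
d=[(572,129.2),(537.7,153.8),(512.6,187),(498.5,226.4),(496.5,267.9)]
yaw=-151.5;t=np.array([524.9,193.7])
Rz=R.from_euler("z",yaw,degrees=True)
for i in range(1,5):
    print(i+1);rows([((*d[i],44.3),18.5)],np.array([*d[i-1],44.3]),18.5)
# arc midpoints
for a in [.45,.15,-.15,-.45]:
    q=Rz.apply([140*np.cos(a)-126,140*np.sin(a),0])[:2]+t;print(a,q)
st()
E
```

```text
time: 8.8
tool_pos: [572.2, 128.9, 45.4]
tcp_rot: [180.0, -0.0, 18.5]
ft_force: [-0.6, -0.8, 2.3]
finger_gap: -0.1
time: 9.1
tool_pos: [572.2, 128.9, 44.3]
tcp_rot: [180.0, -0.0, 18.5]
ft_force: [-0.6, 0.4, 2.4]
finger_gap: -0.1
2
[-2.472 -3.421 -0.   ] -0.0
3
[-1.327 -3.945 -0.   ] -0.0
4
[-0.087 -4.184 -0.   ] -0.0
5
[ 1.127 -3.999 -0.   ] -0.0
0.45 [553.902 140.154]
0.15 [523.961 169.384]
-0.15 [503.995 206.156]
-0.45 [495.788 247.186]
9.1 [572.201 128.943  44.344] [179.997  -0.007  18.496] [-0.609  0.414  2.377] -0.0514951343083377 [ 7.693 15.752 97.515 -0.002 66.725 79.197]
```

Dot 1 is touched at about 2.4 N. I'll slide along to dot 2.

```bash
python3 -m inch '[[[-0.3,-0.35,0],[0,0,0],0],[[-0.6,-0.7,0],[0,0,0],0],[[-0.9,-1.05,0],[0,0,0],0],[[-1.2,-1.4,0],[0,0,0],0],[[-1.5,-1.75,0],[0,0,0],0],[[-1.8,-2.2,0],[0,0,0],0],[[-2.05,-2.65,0],[0,0,0],0],[[-2.3,-3.1,0],[0,0,0],0],[[-2.47,-3.42,0],[0,0,0],0],[[-2.47,-3.42,0],[0,0,0],0],[[-2.47,-3.42,0],[0,0,0],0]]'
```

```text
time: 10.2
tool_pos: [537.5, 154.0, 44.2]
tcp_rot: [-180.0, 0.0, 18.5]
ft_force: [-1.1, 1.5, 2.3]
finger_gap: -0.4
```

```bash
python3 -m inch '[[[-0.17,-0.4,0],[0,0,0],0],[[-0.34,-0.8,0],[0,0,0],0],[[-0.5,-1.2,0],[0,0,0],0],[[-0.67,-1.6,0],[0,0,0],0],[[-0.84,-2.05,0],[0,0,0],0],[[-1.0,-2.5,0],[0,0,0],0],[[-1.12,-2.95,0],[0,0,0],0],[[-1.24,-3.5,0],[0,0,0],0],[[-1.33,-3.95,0],[0,0,0],0],[[-1.33,-3.95,0],[0,0,0],0],[[-1.33,-3.95,0],[0,0,0],0]]'
```

```text
time: 11.3
tool_pos: [512.5, 187.3, 44.3]
tcp_rot: [-180.0, 0.0, 18.5]
ft_force: [-0.6, 2.0, 2.2]
finger_gap: 0.1
```

```bash
python3 -m inch '[[[-0.03,-0.4,0],[0,0,0],0],[[-0.06,-0.85,0],[0,0,0],0],[[-0.09,-1.3,0],[0,0,0],0],[[-0.1,-1.75,0],[0,0,0],0],[[-0.1,-2.2,0],[0,0,0],0],[[-0.1,-2.7,0],[0,0,0],0],[[-0.1,-3.2,0],[0,0,0],0],[[-0.1,-3.7,0],[0,0,0],0],[[-0.09,-4.18,0],[0,0,0],0],[[-0.09,-4.18,0],[0,0,0],0],[[-0.09,-4.18,0],[0,0,0],0]]'
```

```text
time: 12.4
tool_pos: [498.5, 226.7, 44.4]
tcp_rot: [-180.0, -0.0, 18.5]
ft_force: [-0.8, 2.6, 2.7]
finger_gap: -0.0
```

```bash
python3 -m inch '[[[0.07,-0.4,0],[0,0,0],0],[[0.15,-0.85,0],[0,0,0],0],[[0.25,-1.3,0],[0,0,0],0],[[0.36,-1.75,0],[0,0,0],0],[[0.5,-2.2,0],[0,0,0],0],[[0.65,-2.7,0],[0,0,0],0],[[0.81,-3.2,0],[0,0,0],0],[[0.98,-3.6,0],[0,0,0],0],[[1.13,-4.0,0],[0,0,0],0],[[1.13,-4.0,0],[0,0,0],0],[[1.13,-4.0,0],[0,0,0],0]]'
python3 - <<'E'
from h import *
s=viewer.snapshot("side")[:,:,::-1]
cv2.imwrite("pics/z4.png",cv2.resize(s[130:225,235:335],None,fx=6,fy=6,interpolation=cv2.INTER_CUBIC))
E
```

```text
time: 13.5
tool_pos: [496.7, 268.3, 44.5]
tcp_rot: [-180.0, -0.0, 18.5]
ft_force: [0.2, 2.2, 2.7]
finger_gap: -0.1
```

View pics/z4.png

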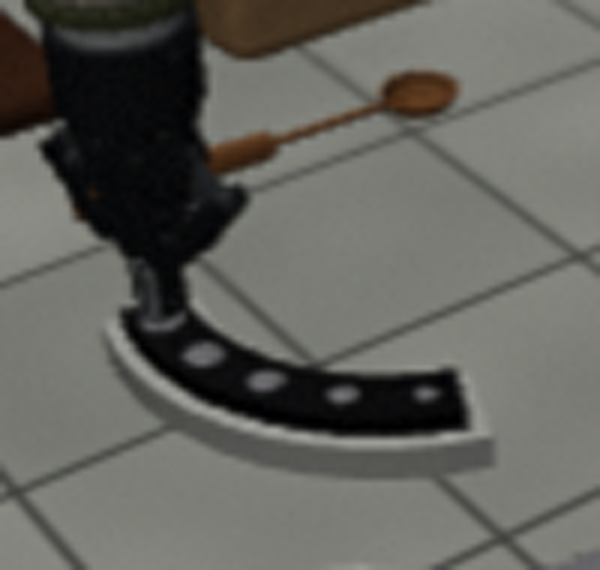

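The fingertip stands on dot 5 at about 2.7 N, with the dome's near rim showing under it at (162,322). I'll lift straight up and away.

```bash
python3 -m inch '[[[0,0,-0.5],[0,0,0],0],[[0,0,-1.5],[0,0,0],0],[[0,0,-4],[0,0,0],0],[[0,0,-8],[0,0,0],0],[[0,0,-12],[0,0,0],0],[[0,0,-16],[0,0,0],0],[[-4,-8,-18],[0,0,0],0],[[-4,-12,-18],[0,0,0],0],[[-4,-12,-18],[0,0,0],0],[[-4,-12,-18],[0,0,0],0],[[-4,-12,-18],[0,0,0],0],[[-4,-12,-18],[0,0,0],0],[[-4,-12,-18],[0,0,0],0],[[-4,-12,-18],[0,0,0],0],[[-4,-12,-18],[0,0,0],0],[[-4,-12,-18],[0,0,0],0]]'
python3 - <<'E'
from h import *
t=viewer.snapshot("top")[:,:,::-1];s=viewer.snapshot("side")[:,:,::-1]
cv2.imwrite("pics/t5.png",t)
cv2.imwrite("pics/s5.png",s)
E
```

```text
time: 15.15
tool_pos: [420.9, 368.4, 224.2]
tcp_rot: [180.0, 0.0, 18.5]
ft_force: [-0.4, -0.8, 0.1]
finger_gap: 0.0
```

View pics/t5.png

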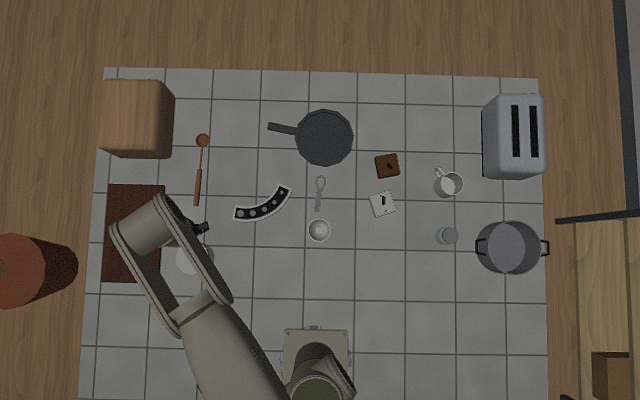

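View pics/s5.png

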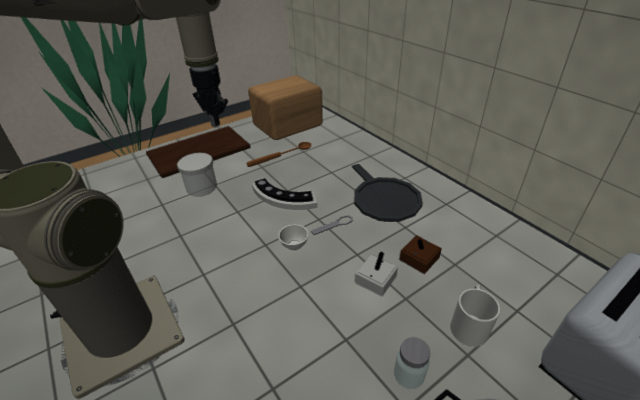

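The lever is over to its far side in both views: top (383,201), side (379,261). The bowl, opener, griddle, spoon, mug, jar and container are at the same pixels as before. The arm is clear, so I'll hand in.

```bash
python3 -c "
from bench import r;print(r.hand_in())"
```

```text
the job is handed in; nothing more can be done
None
```

I pushed the toggle lever across with closed fingertips, then ran them along the dimmer from dot 1 to dot 5, lifted straight off and handed in. The last arm reading was at 15.15 s, well inside the 48 s limit.

- **Lever:** the wrist force rose from about 2 N to about 12 N and the lever stopped moving, so it is at its stop. In the picture its tip is at +18.5 mm along the box's x. I expected +16.5 mm, so this is 2 mm off, about the size of the camera error.
- **Dots:** I slid at one height, which I estimate pressed the strip 2–3 mm at the dots. The upward force at each dot was 2.2–2.7 N. A side picture confirms the contact at dot 5; for dots 2–4 I have only the position and force readings.
- **Last pictures:** the lever is still over, the loose things show no visible shift, and the force on the tool is near zero with the arm clear.

**Disagreements:** the two cameras differed by about 4 mm in x, so I used the average. The arm also swung about 3 mm after fast moves, and I let it settle before touching the dots.

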